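Snap a clock insert into its wooden block

ROBOT

A 6-joint arm with a two-finger parallel gripper is mounted at the origin on a cart in front of the work surface, level with it; the furniture and walls round the work are solid. World frame = base frame: x ahead of the robot, y to its left, z up, the work surface at z = 0. Lengths are in m, angles in rad, forces in N, time in s.
With the tool pointing down it reaches from about 0.25 to 0.775 m from the base axis. Payload 4 kg.
Tool frame: the origin (TCP) lies at the very end of the fingers, on their centre line; the grasp point (between the pads) lies 19 mm behind it (robot.hold_point_z is the distance from the TCP to the grasp point, in m); z points along the fingers, y is the line along which they close (so a half turn about z gives the same grasp; the last joint's range is limited). The gripper opens to 94 mm and grips with 3 to 60 N. Pads are 16 mm wide; open, the fingers measure 119 mm over their backs; the gripper's body (75 mm by 177 mm) begins 78 mm behind the grasp point.
Start: joints at [1.042, 0.087, 1.371, -0, 1.684, -0.103], TCP at [0.227, 0.501, 0.206] pointing down, gripper open.
Joint ranges: [-3.1, 3.1], [-0.76, 2.03], [0.27, 2.55], [-1.08, 4.22], [0.17, 2.65], [-2.57, 2.57]. Speed limits (rad/s): [2.79, 2.79, 3.14, 3.14, 3.14, 3.14].

INTERFACE

Orientations are given as [roll, pitch, yaw] about the fixed x, y, z axes, in that order (R = Rz(yaw) Ry(pitch) Rx(roll)).
In Python, from bench import robot gives the robot as it stands.
- The arm moves only by the tool carry_out, never from a script. Its argument "steps" is a list of rows, each a list of 3 entries, a list of its own where there are three numbers: the shift along the tool's x, y, z in m, then the turn about the tool's z in units of 10 degrees (1.0 is 10 degrees), then the closure, from -1 (fully open) to 1 (shut). In form: [[[tx, ty, tz], roll, jaw], ...]. A call has 1 to 10 rows; each row is the pose to reach, as a shift and turn from the pose commanded when the call began, along the tool's axes at that moment; what a row does not reach only later rows make up. A row lasts 1/8 s, in which the tool goes at most 62.5 mm and 10.7 degrees, less where a joint would pass 70% of its speed; a pose out of reach is approached as far as the arm can. A call with a gripper value outside its range is refused whole. The fingers move at their own pace and stop on an object; the grip force is fixed at half the most. Time passes only in rows, so rows that repeat a pose let the fingers close. It gives the time, the measured TCP pose, the force, the opening and the grip force at its end, in the units of the state.
- robot.get_obs(): the state, without advancing time (a new reading comes with each control period).
- robot.snapshot(name): name is "side" or "top"; returns a dict with "image" (384x512x3 uint8, red, green, blue), "z_map" (384x512 float32, m along the optical axis (not along the pixel's ray), 0 where there is no reading), "mtx" (3x3 intrinsics, pixels), "D" ([k1, k2, p1, p2, k3] as OpenCV has them; the pictures are not rectified), "R" (3x3) and "t" (3): a world point X has camera coordinates R X + t. Camera axes: x right, y down, z forward; pixel columns grow to the right and rows downward; lengths in m; the calibration is good to about 2 mm. A picture is of the moment at which its call begins.
- robot.close_job(): hands the job in; it is judged then, once.
The state is a dict: "time": time; "joint_positions": joint angles; "qvel": joint speeds; "joint_torque": joint torques, N m; "tool_pos": TCP position; "ee_rot": TCP orientation; "wrist_force": force on the tool from outside, world axes, zero at the start; "wrist_torque": the same for the moment, N m; "width": finger opening in m; "finger_force": force on a finger pad.
Only numpy, scipy, OpenCV 4.12 (cv2) and the standard library are available. Lean on these libraries where they do the work, as an engineer would, in place of code of your own. Each camera call takes 0.05 s, during which the arm holds its last target. There are 200 camera calls.

TASK

Fit the clock insert into the wooden desk-clock block: lay it face up in the bore with its twelve pointing away from the brass name plate, then take the hollow-footed pusher by its handle, press the rim straight down until the spring catches snap and the rim is flush all round, and hold it down firmly, with 10 to 20 N, for half a second to bed the gasket. Press with the pusher only, never with the fingers, keep off the glass and never exceed 40 N; at the end the pusher stands on its foot on the table, clear of the block, and the other things are where they were.

Things in the scene. Friction and masses are not known exactly. Their poses are not given: they have to be found in the camera images.
- block: Hardwood desk-clock block lying face up on the felt (3 mm lower than the rug), fixed: base 112x132x10 mm, upper part 104x124 mm, face 34 mm above the felt. Origin: centre of the underside; z up; x points to the block's top edge, away from the blank brass name plate (14x66 mm, centred at x = -36 mm). The bore lies at x = +12 mm.
- bore (a point): Centre of the brass-lined bore's mouth, level with the face; axes as the block's. Bore 48 mm wide, 22 mm deep. Eight spring catches stand 3.4 mm inwards from its wall, 7 mm below the face; the clock laid in rests on them. Pushing it past them takes 14 to 21 N, building up over the first 2 to 3 mm, then it snaps down onto the face by itself.
- clock: Loose clock insert, about 140 g, face up. Origin: centre of its underside; z up, x to twelve. Black can, 16 mm tall, tapered foot 33 mm wide growing to a 46 mm bead 8.5 mm up; brass rim 58 mm wide, 16 to 22 mm up, gasket beneath; domed glass 39 mm wide, 2 mm above the rim. Laid on the catches its rim stands 5.5 mm off the face (origin 10.5 mm below the mouth); home: flush (16 mm below).
- twelve (a point): Point on the clock's rim at twelve (the double bar on the dial), 24 mm from the centre, 22 mm above the underside. In the finished block it lies straight on the side of the bore away from the name plate.
- pusher: Loose hand pusher, about 150 g, upright on its foot. Origin: centre of the foot's face; z up. White nylon foot 56 mm wide, 15 mm tall, hollow beneath (46 mm wide, 6 mm deep): centred within 3 mm it clears the glass. Beech handle 25 mm wide, 27 to 62 mm up; top at 77 mm. It and the clock start on the rug (z = 0), either way round, beside a bench vice 81 mm tall.
- hinged_tin: Flat red hinged tin, 74x101x28 mm, closed; bystander. Origin: centre of the underside.
- glue_bottle: Small glue bottle, 30 mm wide, 90 mm tall; bystander. Origin: centre of the underside.
- sanding_block: Cork sanding block lying flat, 35x70x24 mm; bystander. Origin: centre of the underside.
There are look-alikes about, which are no part of the job. Of the things that look like the block, the larger one is meant.

How it is judged:
On the way, in this order (a step that is already met when the one before it is completed fails the run):
1. the clock insert lies loose in the mouth of the bore, level and released, not yet pressed in (horizontal distance between clock and bore below 0.004 m and angle between clock's own z axis and vertical below 0.12 rad and z of clock in the frame of bore between -0.0135 and -0.008 m and contact force between the fingers and clock below 0.1 N), for 0.2 s.
2. the held pusher bears on the clock's rim while it still stands proud (contact force between the fingers and pusher above 1 N and contact force between pusher and clock above 4 N and z of clock in the frame of bore above -0.0145 m), for 0.03 s.
3. the clock is home and held down under the pusher with 10 to 20 N for half a second (z of clock in the frame of bore below -0.0148 m and angle between clock's own z axis and vertical below 0.03 rad and contact force between pusher and clock between 10 and 20 N), for 0.5 s.
At the end, for the whole second after the job is handed in: Clock home: rim within 1.2 mm of the face, level within 0.03 rad, centred within 3 mm, twelve within 15 degrees of straight away from the name plate. Pusher upright on the table, over 100 mm from the block's centre. Both at rest (z of clock in the frame of bore below -0.0148 m and angle between clock's own z axis and vertical below 0.03 rad and horizontal distance between clock and bore below 0.003 m and x of twelve in the frame of bore above 0 m and y of twelve in the frame of bore between -0.0065 and 0.0065 m and angle between pusher's own z axis and vertical below 0.1 rad and height (world z) of pusher between -0.006 and 0.006 m and horizontal distance between pusher and block above 0.1 m and linear speed of each of pusher, clock below 0.02 m/s); the robot touches nothing.
It fails at once if the pusher bears on the clock with more than 40 N (contact force between pusher and clock above 40 N).
It fails at once if the clock is pushed down past its loose resting height by the fingers or the arm (z of clock in the frame of bore below -0.0135 m and horizontal distance between clock and bore below 0.01 m and contact force between any of the fingers, the arm and clock above 1 N).
It fails at once if the glass is pressed with more than 4 N (contact force between anything else and clock_glass above 4 N).
It fails at once if the tin, the glue bottle or the sanding block is shifted by more than 20 mm (distance of any of hinged_tin, glue_bottle, sanding_block from where it was at the start of the episode above 0.02 m).
It also fails if it takes over 67 s, if anything falls off the work surface, if the arm or the gripper's body presses on something with over 40 N, if the wrist force passes 120 N, or if a joint passes its speed limit or range.

## Working session

There is one attempt and no reset: what is moved stays moved. The work goes in short steps, Python scripts to look and compute and a tool call to move; the robot and the scene stay as the last step left them, time stands still between calls to the robot, and variables do not carry over. Pictures are saved under pics/ and viewed, at most 10 in all, crops included, and the job is handed in when it is done.

Besides the shell and the picture viewer there is one more tool, called after "Request:" in YAML: its name, and indented under it one key for each argument. carry_out: Moves the arm, as the interface text tells. Its arguments: {"type":"object","properties":{"steps":{"type":"array","items":{"type":"array"}}},"required":["steps"]}

```bash
mkdir -p pics
cat > h.py <<'E'
import numpy as np, cv2
from bench import robot
def snap(n):
    s=robot.snapshot(n); return s
def cloud(s):
    z=s["z_map"]; h,w=z.shape
    u,v=np.meshgrid(np.arange(w),np.arange(h))
    p=cv2.undistortPoints(np.stack([u,v],-1).reshape(-1,1,2).astype(np.float64),s["mtx"],s["D"]).reshape(h,w,2)
    c=np.dstack([p*z[...,None],z])
    W=(c-s["t"])@s["R"]
    W[z==0]=np.nan
    return W
def save(s,n,box=None,k=1):
    im=s["image"][...,::-1]
    if box: u0,v0,u1,v1=box; im=im[v0:v1,u0:u1]
    cv2.imwrite("pics/"+n,cv2.resize(im,None,fx=k,fy=k,interpolation=cv2.INTER_CUBIC))
E
python3 - <<'E'
from h import *
for n in("top","side"):
    s=snap(n); np.savez(n+"0.npz",**s); save(s,n+"0.png",None,1.5)
    print(n,s["t"],-s["R"].T@s["t"],s["R"][2])
print(robot.get_obs())
E
```

```text
top [0.10219814 0.51782818 1.51473848] [0.32784223 0.08999623 1.56762345] [ 0.12447138 -0.00127084 -0.99222239]
side [-0.39379102  0.16680665  0.80461834] [ 0.01223735 -0.77825034  0.47379654] [ 0.44842942  0.80703247 -0.38420001]
{'time': 0.1, 'joint_positions': array([ 1.04191806e+00,  8.78986270e-02,  1.37209948e+00, -1.10404349e-05,
        1.68360777e+00, -1.03094885e-01]), 'qvel': array([-0.00181494, -0.00092029, -0.00344577, -0.00047773, -0.00038057,
        0.00123412]), 'joint_torque': array([ 1.95327026e-03, -3.41253519e+01, -3.03299904e+01,  7.20081129e-02,
        3.04259802e-02, -1.21955600e-04]), 'tool_pos': array([0.22692143, 0.50045888, 0.20441349]), 'ee_rot': array([-3.13958898e+00, -1.96271528e-04,  2.71580784e+00]), 'wrist_force': array([-0.40984201,  0.9328616 , -0.81365679]), 'wrist_torque': array([-0.04294358,  0.02591938,  0.00689539]), 'finger_force': 0.0, 'width': 0.09401955087271974}
```

View pics/top0.png

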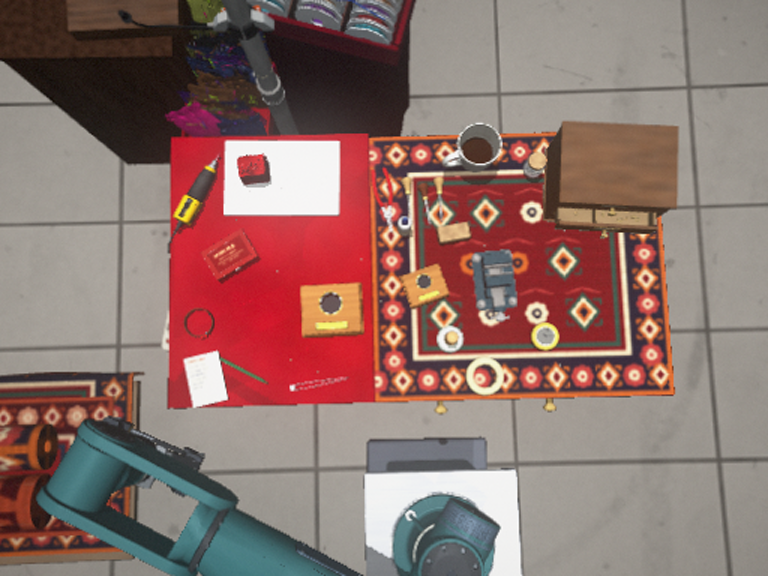

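View pics/side0.png

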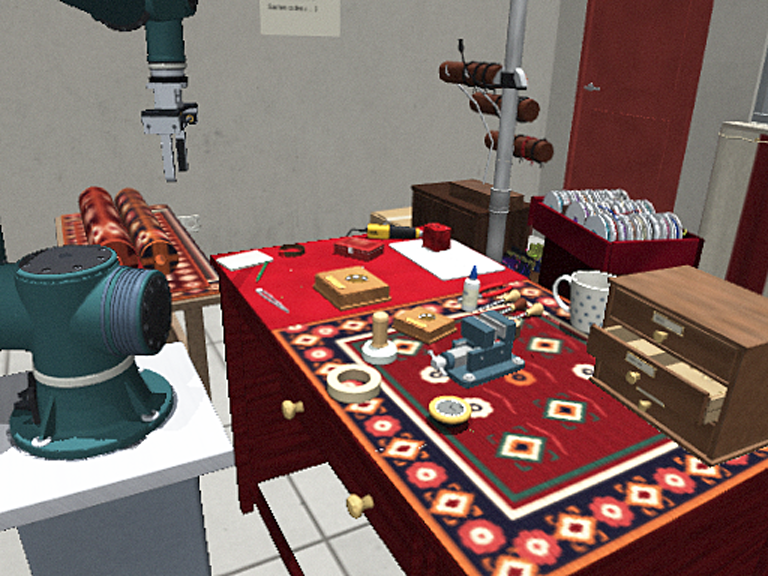

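The top picture (shown at 1.5x) has two things that look like the block. One is at (331,310) on the felt; the other, at (424,286), is smaller and on the rug. The larger one, on the felt, fits the description. The clock is the brass-rimmed disc at (545,335), and the pusher is the white foot with a beech knob at (450,338). The ring at (485,375) is tape. I'll confirm this in an enlarged crop and measure.

Run:
```python
from h import *
s=dict(np.load("top0.npz")); W=cloud(s); np.save("W0.npy",W)
im=s["image"][...,::-1]
a=cv2.resize(im[180:245,190:265],None,fx=5,fy=5,interpolation=cv2.INTER_CUBIC)
b=cv2.resize(im[190:255,280:385],None,fx=5,fy=5,interpolation=cv2.INTER_CUBIC)
cv2.imwrite("pics/crop1.png",np.hstack([a[:,:265],b]))
def reg(n,box,zl,zh):
    u0,v0,u1,v1=box; P=W[v0:v1,u0:u1].reshape(-1,3); P=P[(P[:,2]>zl)&(P[:,2]<zh)]
    r=cv2.minAreaRect(P[:,:2].astype(np.float32)); 
    print(n,len(P),"min",P.min(0).round(4),"max",P.max(0).round(4),"med",np.median(P,0).round(4),r)
reg("block face",(195,183,246,228),.024,.04)
reg("block all",(195,183,246,230),.0,.04)
reg("clock",(348,208,378,238),.012,.03)
reg("pusher foot",(285,210,315,240),.009,.02)
reg("pusher top",(285,205,315,240),.05,.09)
reg("vice",(310,160,350,215),.02,.1)
reg("smallblock",(265,172,300,208),.012,.05)
print("felt",W[220:235,175:185,2].mean(),"rug",np.nanmedian(W[200:250,320:340,2]))
```

```text
block face 1097 min [0.4421 0.1592 0.0241] max [0.5488 0.2853 0.04  ] med [0.4888 0.2221 0.0311] ((0.4949612021446228, 0.2224755585193634), (0.10436879843473434, 0.12387185543775558), 1.747490644454956)
block all 1835 min [0.4183 0.1417 0.    ] max [0.5722 0.3057 0.04  ] med [0.4927 0.2221 0.0279] ((0.49524497985839844, 0.22476619482040405), (0.16307979822158813, 0.1498986929655075), 88.49967193603516)
clock 254 min [ 0.3976 -0.2664  0.0136] max [ 0.4521 -0.2036  0.0295] med [ 0.4255 -0.2302  0.0221] ((0.4257931113243103, -0.23018553853034973), (0.0550491102039814, 0.05672093853354454), 46.034942626953125)
pusher foot 108 min [ 0.3968 -0.0617  0.0091] max [0.4701 0.0058 0.0198] med [ 0.4209 -0.0209  0.0171] ((0.43243277072906494, -0.030373387038707733), (0.0709155723452568, 0.06774955242872238), 3.92324161529541)
pusher top 58 min [ 0.4126 -0.0389  0.0619] max [ 0.4381 -0.0169  0.0835] med [ 0.4247 -0.028   0.0761] ((0.42536380887031555, -0.027978233993053436), (0.02177603729069233, 0.025374075397849083), 85.40230560302734)
vice 704 min [ 0.459  -0.1731  0.02  ] max [ 0.5949 -0.0878  0.0898] med [ 0.5386 -0.1295  0.0646] ((0.529589056968689, -0.12922152876853943), (0.14213423430919647, 0.07425379008054733), 10.120251655578613)
smallblock 513 min [ 0.4949 -0.028   0.012 ] max [0.5872 0.0707 0.0355] med [0.5378 0.0208 0.0224] ((0.5402309894561768, 0.0210849829018116), (0.07130473107099533, 0.0837836042046547), 18.345916748046875)
felt nan rug 0.0019938209696914004
```

View pics/crop1.png

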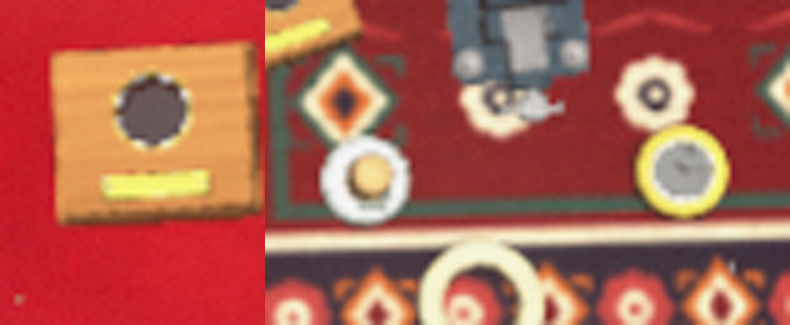

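The crop confirms it. The larger block has the bore towards +x and its name plate towards the robot. The pusher and the clock each stand alone. Next I'll rectify the clock face from both cameras to find twelve.

```bash
cat >> h.py <<'E'
def rect(s,c,half,z,n=390):
    """world-aligned ortho patch: image up=+x, left=+y"""
    g=np.linspace(-half,half,n); X,Y=np.meshgrid(c[0]-g,c[1]-g,indexing="ij")
    P=np.stack([X,Y,np.full_like(X,z)],-1).reshape(-1,1,3)
    uv,_=cv2.projectPoints(P,cv2.Rodrigues(s["R"])[0],s["t"],s["mtx"],s["D"])
    uv=uv.reshape(n,n,2).astype(np.float32)
    return cv2.remap(s["image"],uv[...,0],uv[...,1],cv2.INTER_CUBIC)[...,::-1]
E
python3 - <<'E'
from h import *
t=dict(np.load("top0.npz"));s=dict(np.load("side0.npz"))
c=(.4258,-.2302)
cv2.imwrite("pics/rect1.png",np.hstack([rect(t,c,.035,.023),rect(s,c,.035,.023)]))
W=cloud(s)
for nm,(x,y),zl,zh,r in(("clock",c,.014,.03,.04),("pushtop",(.4254,-.028),.06,.09,.03),("foot",(.4254,-.028),.006,.018,.04)):
    P=W.reshape(-1,3);P=P[(np.hypot(P[:,0]-x,P[:,1]-y)<r)&(P[:,2]>zl)&(P[:,2]<zh)]
    print(nm,len(P),cv2.minEnclosingCircle(P[:,:2].astype(np.float32)),np.median(P,0),P[:,2].max())
# bore, rim, plate via yellow colour
hsv=cv2.cvtColor(t["image"],cv2.COLOR_RGB2HSV)
for nm,v0,v1,u0,u1,z in(("plate",210,222,205,240,.0315),("rim",208,238,348,378,.022)):
    m=((hsv[...,0]>24)&(hsv[...,0]<35)&(hsv[...,1]>120)&(hsv[...,2]>150))[v0:v1,u0:u1]
    vv,uu=np.nonzero(m); 
    p=cv2.undistortPoints(np.stack([uu+u0,vv+v0],-1).reshape(-1,1,2).astype(float),t["mtx"],t["D"]).reshape(-1,2)
    d=np.c_[p,np.ones(len(p))]@t["R"]; C=-t["R"].T@t["t"]; P=C+d*((z-C[2])/d[:,2])[:,None]
    print(nm,len(P),P.mean(0),cv2.minAreaRect(P[:,:2].astype(np.float32)),cv2.minEnclosingCircle(P[:,:2].astype(np.float32)))
    if nm=="plate": 
        A=P[:,:2]-P[:,:2].mean(0); ev=np.linalg.eigh(A.T@A)[1][:,1]; print("plate dir",ev, np.degrees(np.arctan2(ev[1],ev[0])))
E
```

```text
clock 409 ((0.42414331436157227, -0.2314949929714203), 0.030325831845402718) [ 0.4207757  -0.23626951  0.02318108] 0.027127435613181986
pushtop 89 ((0.4224245250225067, -0.034211792051792145), 0.012560728006064892) [ 0.42010428 -0.03826483  0.07121582] 0.07807161063582363
foot 134 ((0.4215860664844513, -0.03359727934002876), 0.02773316204547882) [ 0.41142533 -0.05135375  0.01361859] 0.01793672118447683
plate 75 [0.45825921 0.22046432 0.0315    ] ((0.45814990997314453, 0.219133198261261), (0.013250254094600677, 0.057571347802877426), 2.003230333328247) ((0.45824921131134033, 0.21913665533065796), 0.029531143605709076)
plate dir [-0.02010627  0.99979785] 91.15208212878422
rim 72 [ 0.42213379 -0.22995851  0.022     ] ((0.42463645339012146, -0.22951054573059082), (0.05039789900183678, 0.05387512594461441), 86.7740249633789) ((0.4234684705734253, -0.23022562265396118), 0.028443077579140663)
```

View pics/rect1.png

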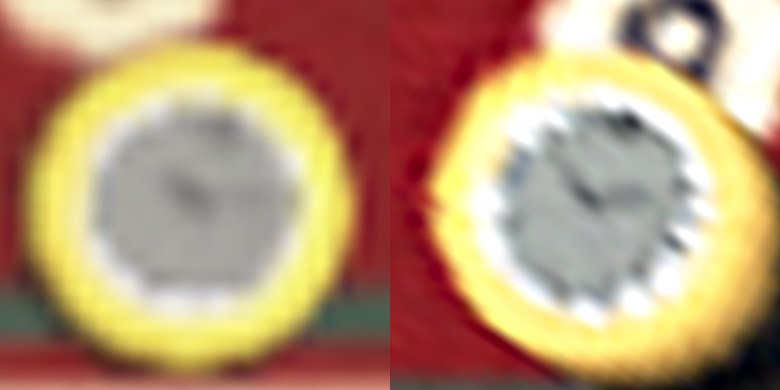

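The crop shows the double bar at about (630,122), with the dial centre at (600,197). The hands sit at 10:10 symmetrically about it, so twelve points about 22° clockwise of +x. The block's yaw is about +1.5°. First I'll go above the clock with the closing line turned away from the vice.

Request:
carry_out:
  steps:
    - [[-0.04, -0.05, 0], 1, -1]
    - [[-0.09, -0.11, 0], 2, -1]
    - [[-0.13, -0.16, 0], 3, -1]
    - [[-0.18, -0.21, 0], 4, -1]
    - [[-0.22, -0.27, 0], 5, -1]
    - [[-0.27, -0.32, 0], 6, -1]
    - [[-0.31, -0.37, 0], 7, -1]
    - [[-0.36, -0.43, 0], 8, -1]
    - [[-0.4, -0.48, 0], 9, -1]
    - [[-0.44, -0.53, 0], 9.76, -1]

```text
time: 1.35
tool_pos: [0.3928, -0.1034, 0.2053]
ee_rot: [3.141, -0.001, 1.007]
wrist_force: [1.5, 0.8, 0.1]
width: 0.0942
finger_force: 0.0
```

```bash
cat >> h.py <<'E'
def go(x,y,z,yawdeg):
    o=robot.get_obs(); p=o["tool_pos"]; yw=o["ee_rot"][2]
    d=np.array([x,y,z])-p; c,s=np.cos(yw),np.sin(yw)
    r=(np.degrees(yw)-yawdeg+180)%360-180
    print("t",round(o["time"],2),"pos",p.round(4),"yaw",np.degrees(yw).round(2),"F",o["wrist_force"].round(2),"w",round(o["width"],4),"fin",np.round(o["finger_force"],1))
    print("shift",np.round([c*d[0]+s*d[1],s*d[0]-c*d[1],-d[2]],4),"roll",round(r/10,2))
E
python3 - <<'E'
from h import *
go(.4255,-.230,.1,58)
E
```

```text
t 1.35 pos [ 0.3928 -0.1034  0.2053] yaw 57.71 F [1.47 0.82 0.05] w 0.0942 fin 0.0
shift [-0.0895  0.0953  0.1053] roll -0.03
```

Request:
carry_out:
  steps:
    - [[0, 0, 0], 0, -1]
    - [[0, 0, 0], 0, -1]

```text
time: 1.6
tool_pos: [0.3925, -0.1011, 0.205]
ee_rot: [-3.14, -0.0, 1.012]
wrist_force: [0.3, -0.3, 0.6]
width: 0.094
finger_force: 0.0
```

Run:
```python
from h import *
go(.4255,-.230,.1,58)
```

```text
t 1.6 pos [ 0.3925 -0.1011  0.205 ] yaw 58.0 F [ 0.25 -0.29  0.59] w 0.094 fin 0.0
shift [-0.0918  0.0963  0.105 ] roll 0.0
```

Request:
carry_out:
  steps:
    - [[-0.04, 0.042, 0.02], 0, -1]
    - [[-0.08, 0.084, 0.04], 0, -1]
    - [[-0.092, 0.096, 0.08], 0, -1]
    - [[-0.092, 0.096, 0.12], 0, -1]
    - [[-0.092, 0.096, 0.135], 0, -1]
    - [[-0.092, 0.096, 0.135], 0, -1]

```text
time: 2.35
tool_pos: [0.4254, -0.2286, 0.0701]
ee_rot: [-3.14, -0.0, 1.015]
wrist_force: [-0.0, -0.4, 0.9]
width: 0.0939
finger_force: 0.0
```

Run:
```python
from h import *
go(.4255,-.230,.0125,58)
s=snap("side"); save(s,"side1.png",(230,150,370,310),3.5)
```

```text
t 2.35 pos [ 0.4254 -0.2286  0.0701] yaw 58.15 F [-0.05 -0.39  0.89] w 0.0939 fin 0.0
shift [-0.0012  0.0008  0.0576] roll 0.02
```

View pics/side1.png

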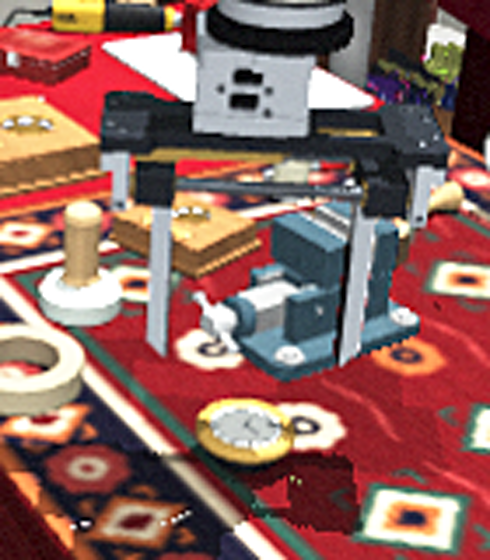

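The picture shows the fingers straddling the clock at (245,430), clear of the vice. I'll descend and grip the rim.

Request:
carry_out:
  steps:
    - [[-0.001, 0.001, 0.025], 0, -1]
    - [[-0.001, 0.001, 0.045], 0, -1]
    - [[-0.001, 0.001, 0.057], 0, -1]
    - [[-0.001, 0.001, 0.057], 0, -1]
    - [[-0.001, 0.001, 0.057], 0, 0]
    - [[-0.001, 0.001, 0.057], 0, 1]
    - [[-0.001, 0.001, 0.057], 0, 1]
    - [[-0.001, 0.001, 0.057], 0, 1]
    - [[-0.001, 0.001, 0.057], 0, 1]
    - [[-0.001, 0.001, 0.057], 0, 1]

```text
time: 3.65
tool_pos: [0.4258, -0.2317, 0.0137]
ee_rot: [-3.141, -0.0, 1.012]
wrist_force: [-1.4, 0.6, 0.8]
width: 0.0573
finger_force: 30.0
```

Run:
```python
from h import *
go(.4255,-.230,.12,58)
```

```text
t 3.65 pos [ 0.4258 -0.2317  0.0137] yaw 58.0 F [-1.37  0.63  0.78] w 0.0573 fin 30.0
shift [ 0.0012 -0.0011 -0.1063] roll 0.0
```

Request:
carry_out:
  steps:
    - [[0.001, -0.001, -0.02], 0, 1]
    - [[0.001, -0.001, -0.05], 0, 1]
    - [[0.001, -0.001, -0.08], 0, 1]
    - [[0.001, -0.001, -0.1], 0, 1]
    - [[0.001, -0.001, -0.1], 0, 1]

```text
time: 4.28
tool_pos: [0.4265, -0.2309, 0.1148]
ee_rot: [3.138, 0.0, 1.012]
wrist_force: [-0.6, -0.3, -1.8]
width: 0.0568
finger_force: 30.0
```

```bash
cat >> h.py <<'E'
def onplane(s,u,v,z):
    p=cv2.undistortPoints(np.stack([u,v],-1).reshape(-1,1,2).astype(float),s["mtx"],s["D"]).reshape(-1,2)
    d=np.c_[p,np.ones(len(p))]@s["R"]; C=-s["R"].T@s["t"]; return C+d*((z-C[2])/d[:,2])[:,None]
E
python3 - <<'E'
from h import *
go(.4255,-.230,.12,58)
o=robot.get_obs(); p=o["tool_pos"]
s=snap("side"); np.savez("side2.npz",**s)
t=dict(np.load("top0.npz"))
W=cloud(t)
for nm,q in(("top",t),("side",s)):
    W=cloud(q); v,u=np.indices(W.shape[:2]); 
    P=onplane(q,u.ravel(),v.ravel(),.031).reshape(W.shape)
    L=(abs(P[...,0]-.506)<.032)&(abs(P[...,1]-.222)<.032)
    hole=L&(W[...,2]<.027)
    f=(abs(P[...,0]-.495)<.07)&(abs(P[...,1]-.222)<.075)&(abs(W[...,2]-.031)<.005)
    print(nm,"facez",np.nanmedian(W[f][:,2]),"hole",P[hole][:,:2].mean(0),cv2.minEnclosingCircle(P[hole][:,:2].astype(np.float32)),"face",cv2.minAreaRect(P[f][:,:2].astype(np.float32)))
# plate in side view
hsv=cv2.cvtColor(s["image"],cv2.COLOR_RGB2HSV)
print("rz",p)
import sys
a=rect(s,(.459,.221),.05,.031); 
b=rect(s,(p[0],p[1]),.05,p[2]+.0095)
# draw TCP cross
cv2.drawMarker(b,(195,195),(255,0,255),0,20,1)
cv2.imwrite("pics/rect2.png",np.hstack([a,b]))
E
```

```text
t 4.28 pos [ 0.4265 -0.2309  0.1148] yaw 58.01 F [-0.56 -0.28 -1.8 ] w 0.0568 fin 30.0
shift [ 0.0003 -0.0014 -0.0052] roll 0.0
top facez 0.0310105626685128 hole [0.50704562 0.22263723] ((0.5077997446060181, 0.2232033610343933), 0.03984779492020607) face ((0.49460142850875854, 0.22233286499977112), (0.10373172909021378, 0.12336249649524689), 1.6291404962539673)
side facez 0.030679050383254212 hole [0.5030362  0.21630367] ((0.5039412975311279, 0.21781492233276367), 0.02102982997894287) face ((0.4895160496234894, 0.21443530917167664), (0.10818612575531006, 0.1330662965774536), 1.8753345012664795)
rz [ 0.42653013 -0.23094561  0.11479946]Traceback (most recent call last):
  File "<stdin>", line 21, in <module>
cv2.error: OpenCV(4.12.0) :-1: error: (-5:Bad argument) in function 'drawMarker'
> Overload resolution failed:
>  - Layout of the output array img is incompatible with cv::Mat
>  - Expected Ptr<cv::UMat> for argument 'img'
```

Run:
```python
from h import *
s=dict(np.load("side2.npz")); p=(.4265,-.2309,.1148)
a=rect(s,(.507,.2225),.05,.031).copy(); b=rect(s,p,.05,p[2]+.0095).copy()
for i in(a,b): cv2.drawMarker(i,(195,195),(255,0,255),0,20,1)
cv2.circle(a,(195,195),int(24*3.9),(255,0,255),1); cv2.circle(b,(195,195),int(29*3.9),(255,0,255),1)
cv2.imwrite("pics/rect2.png",np.hstack([a,b]))
```

```text
(no output)
```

View pics/rect2.png

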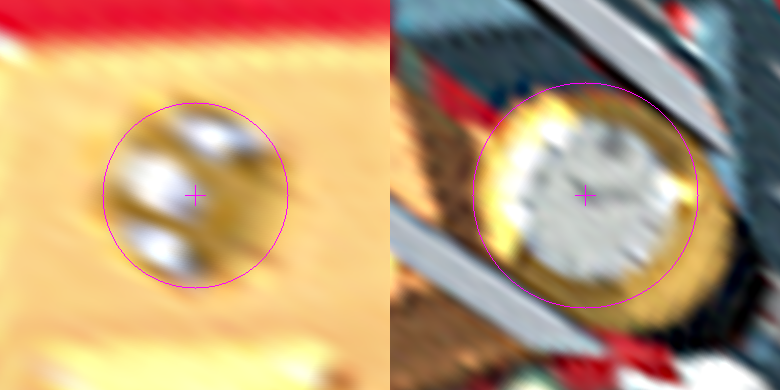

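The bore matches the circle at (0.507, 0.2225). The clock is held centred to within about 2 mm, with twelve up and slightly right. Next I'll carry it over the bore.

Run:
```python
from h import *
go(.507,.2225,.10,81.5)
```

```text
t 4.33 pos [ 0.4256 -0.2304  0.1133] yaw 58.0 F [-0.49  0.89 -1.62] w 0.057 fin 30.0
shift [ 0.4272 -0.171   0.0133] roll -2.35
```

Request:
carry_out:
  steps:
    - [[0.01, 0, -0.04], 0, 1]
    - [[0.055, -0.02, -0.04], 0, 1]
    - [[0.105, -0.04, -0.04], 0, 1]
    - [[0.155, -0.06, -0.04], -0.4, 1]
    - [[0.205, -0.08, -0.04], -0.8, 1]
    - [[0.255, -0.1, -0.04], -1.2, 1]
    - [[0.305, -0.12, -0.04], -1.6, 1]
    - [[0.355, -0.14, -0.04], -2, 1]
    - [[0.405, -0.162, -0.03], -2.35, 1]
    - [[0.427, -0.171, -0.01], -2.35, 1]

```text
time: 5.58
tool_pos: [0.5063, 0.2252, 0.1217]
ee_rot: [-3.14, -0.0, 1.426]
wrist_force: [0.6, -0.7, -2.3]
width: 0.0568
finger_force: 30.0
```

Request:
carry_out:
  steps:
    - [[0, 0, 0], 0, 1]
    - [[0, 0, 0], 0, 1]

```text
time: 5.82
tool_pos: [0.5063, 0.2216, 0.1225]
ee_rot: [-3.14, 0.001, 1.422]
wrist_force: [0.0, -0.9, -0.7]
width: 0.0567
finger_force: 30.0
```

Run:
```python
from h import *
go(.507,.2225,.036,81.5)
```

```text
t 5.83 pos [0.5063 0.2216 0.1225] yaw 81.48 F [ 0.01 -0.87 -0.68] w 0.0567 fin 30.0
shift [0.001  0.0006 0.0865] roll -0.0
```

Request:
carry_out:
  steps:
    - [[0.001, 0.001, 0.03], 0, 1]
    - [[0.001, 0.001, 0.055], 0, 1]
    - [[0.001, 0.001, 0.07], 0, 1]
    - [[0.001, 0.001, 0.078], 0, 1]
    - [[0.001, 0.001, 0.083], 0, 1]
    - [[0.001, 0.001, 0.085], 0, 1]
    - [[0.001, 0.001, 0.085], 0, 1]

```text
time: 6.7
tool_pos: [0.5082, 0.2233, 0.039]
ee_rot: [3.141, -0.0, 1.423]
wrist_force: [0.1, -0.7, -1.0]
width: 0.057
finger_force: 30.0
```

Run:
```python
from h import *
go(.507,.2225,.035,81.5)
s=snap("side"); save(s,"side3.png",(190,130,290,220),5)
```

```text
t 6.7 pos [0.5082 0.2233 0.039 ] yaw 81.51 F [ 0.06 -0.7  -0.96] w 0.057 fin 30.0
shift [-0.001  -0.0011  0.004 ] roll 0.0
```

View pics/side3.png

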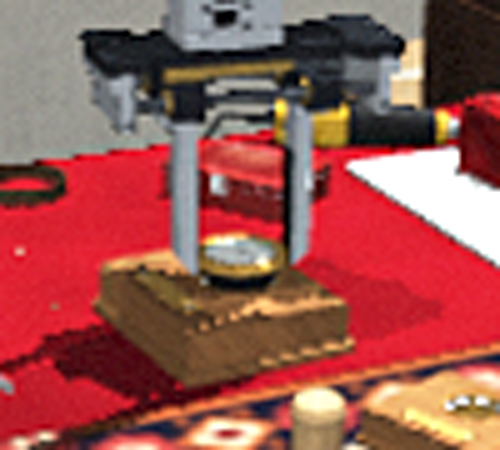

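The clock stands level in the bore mouth with no contact force. I'll lower it the last bit.

Request:
carry_out:
  steps:
    - [[-0.001, -0.001, 0.002], 0, 1]
    - [[-0.001, -0.001, 0.004], 0, 1]
    - [[-0.001, -0.001, 0.004], 0, 1]

```text
time: 7.12
tool_pos: [0.5071, 0.2217, 0.035]
ee_rot: [3.141, 0.001, 1.422]
wrist_force: [0.2, -3.4, 2.7]
width: 0.0569
finger_force: 30.0
```

Request:
carry_out:
  steps:
    - [[0, 0, 0], 0, 0.3]
    - [[0, 0, 0], 0, 0]
    - [[0, 0, 0], 0, -1]
    - [[0, 0, 0], 0, -1]
    - [[0, 0, 0], 0, -1]
    - [[0, 0, -0.02], 0, -1]
    - [[0, 0, -0.07], 0, -1]
    - [[0, 0, -0.12], 0, -1]
    - [[0, 0, -0.15], 0, -1]

```text
time: 8.25
tool_pos: [0.5076, 0.2232, 0.1877]
ee_rot: [3.138, -0.003, 1.423]
wrist_force: [0.8, 0.2, 0.2]
width: 0.0941
finger_force: 0.0
```

Request:
carry_out:
  steps:
    - [[-0.06, 0, 0], 0, -1]
    - [[-0.12, 0, 0], 0, -1]
    - [[-0.18, 0, 0], 0, -1]
    - [[-0.24, 0, 0], 0, -1]
    - [[-0.25, 0, 0], 0, -1]
    - [[-0.25, 0, 0], 0, -1]

```text
time: 9.0
tool_pos: [0.4699, -0.0246, 0.1844]
ee_rot: [3.141, -0.001, 1.421]
wrist_force: [0.1, 0.1, -0.3]
width: 0.0941
finger_force: 0.0
```

Run:
```python
from h import *
go(.4245,-.0295,.15,60)
t=snap("top");s=snap("side");np.savez("top4.npz",**t);np.savez("side4.npz",**s)
ims=[]
for q in(t,s):
    a=rect(q,(.507,.2225),.035,.0425).copy(); cv2.drawMarker(a,(195,195),(255,0,255),0,12,1); cv2.circle(a,(195,195),int(29/35*195),(255,0,255),1); ims.append(a)
cv2.imwrite("pics/rect4.png",np.hstack(ims))
W=cloud(t); 
P=W.reshape(-1,3); m=(np.hypot(P[:,0]-.507,P[:,1]-.2225)<.036)&(P[:,2]>.037)&(P[:,2]<.06);print("z",np.median(P[m],0),m.sum())
```

```text
t 9.0 pos [ 0.4699 -0.0246  0.1844] yaw 81.44 F [ 0.06  0.09 -0.28] w 0.0941 fin 0.0
shift [-0.0116 -0.0442  0.0344] roll 2.14
z [0.506404   0.22347327 0.04255325] 254
```

View pics/rect4.png

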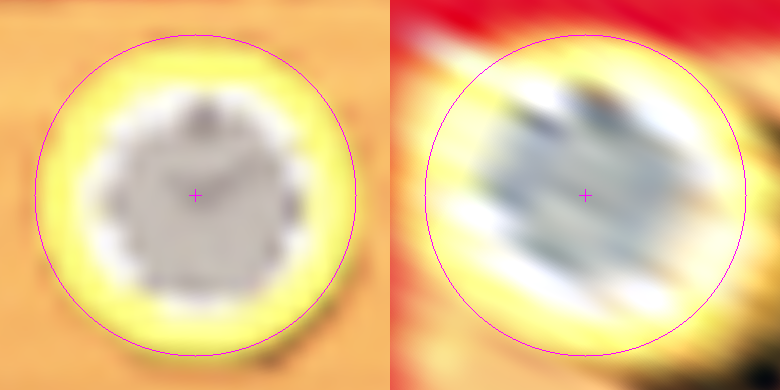

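The clock sits level and centred, with the double bar up at (207,110) against a centre of about (198,202), so twelve is within 6°. Next I'll locate the pusher.

Run:
```python
from h import *
t=dict(np.load("top0.npz"));s=dict(np.load("side0.npz"))
for nm,q in(("top",t),("side",s)):
    v,u=np.indices(q["image"].shape[:2]); P=onplane(q,u.ravel(),v.ravel(),.015).reshape(384,512,3)
    hsv=cv2.cvtColor(q["image"],cv2.COLOR_RGB2HSV)
    W=cloud(q)
    m=(np.hypot(P[...,0]-.4245,P[...,1]+.030)<.036)&(hsv[...,1]<50)&(hsv[...,2]>150)&(abs(W[...,2]-.0145)<.005)
    h=cv2.convexHull(P[m][:,:2].astype(np.float32))
    print(nm,m.sum(),cv2.minEnclosingCircle(h),cv2.fitEllipse(h) if len(h)>5 else 0)
    M=cv2.moments(h); print(M["m10"]/M["m00"],M["m01"]/M["m00"])
```

```text
top 91 ((0.4241027235984802, -0.02912760153412819), 0.028092989698052406) ((0.4245506823062897, -0.028533566743135452), (0.05241331085562706, 0.055269718170166016), 55.37193298339844)
0.4244446122776228 -0.028606029459746628
side 118 ((0.4217565655708313, -0.03243883326649666), 0.03204427659511566) ((0.42177602648735046, -0.03365200012922287), (0.053931824862957, 0.06737525761127472), 148.9990234375)
0.42196385043573603 -0.033123689209533125
```

Run:
```python
from h import *
go(.4243,-.0288,.10,81.5)
```

```text
t 9.1 pos [ 0.4701 -0.0234  0.1844] yaw 81.6 F [-0.42  0.38 -0.02] w 0.0941 fin 0.0
shift [-0.012  -0.0445  0.0844] roll 0.01
```

Request:
carry_out:
  steps:
    - [[-0.012, -0.0445, 0.02], 0, -0.3]
    - [[-0.012, -0.0445, 0.05], 0, -0.3]
    - [[-0.012, -0.0445, 0.07], 0, -0.3]
    - [[-0.012, -0.0445, 0.07], 0, -0.3]
    - [[-0.012, -0.0445, 0.1], 0, -0.3]
    - [[-0.012, -0.0445, 0.13], 0, -0.3]
    - [[-0.012, -0.0445, 0.154], 0, -0.3]
    - [[-0.012, -0.0445, 0.154], 0, -0.3]

```text
time: 10.1
tool_pos: [0.4234, -0.0291, 0.0297]
ee_rot: [-3.139, -0.001, 1.424]
wrist_force: [-0.9, -0.4, 0.3]
width: 0.0611
finger_force: 0.0
```

Run:
```python
from h import *
go(.4243,-.0288,.030,81.5)
```

```text
t 10.1 pos [ 0.4234 -0.0291  0.0297] yaw 81.6 F [-0.89 -0.39  0.33] w 0.0611 fin 0.0
shift [ 0.0004  0.0009 -0.0003] roll 0.01
```

Request:
carry_out:
  steps:
    - [[0, 0.001, 0], 0, 0.2]
    - [[0, 0.001, 0], 0, 1]
    - [[0, 0.001, 0], 0, 1]
    - [[0, 0.001, 0], 0, 1]
    - [[0, 0.001, 0], 0, 1]
    - [[0, 0.001, 0], 0, 1]
    - [[0, 0.001, -0.02], 0, 1]
    - [[0, 0.001, -0.06], 0, 1]
    - [[0, 0.001, -0.1], 0, 1]
    - [[0, 0.001, -0.1], 0, 1]

```text
time: 11.35
tool_pos: [0.4271, -0.0307, 0.1332]
ee_rot: [3.135, 0.0, 1.422]
wrist_force: [0.1, 0.1, -2.2]
width: 0.0243
finger_force: 30.0
```

Run:
```python
from h import *
go(.5065,.2225,.13,81.5)
s=snap("side"); np.savez("side5.npz",**s); p=robot.get_obs()["tool_pos"]
b=rect(s,p,.04,p[2]-.030+.015).copy(); cv2.drawMarker(b,(195,195),(255,0,255),0,12,1); cv2.circle(b,(195,195),int(28/40*195),(255,0,255),1)
a=cv2.resize(s["image"][90:220,190:320,::-1],(390,390),interpolation=cv2.INTER_CUBIC)
cv2.imwrite("pics/p5.png",np.hstack([a,b]))
```

```text
t 11.35 pos [ 0.4271 -0.0307  0.1332] yaw 81.5 F [ 0.09  0.1  -2.19] w 0.0243 fin 30.0
shift [0.2621 0.0411 0.0032] roll -0.0
```

View pics/p5.png

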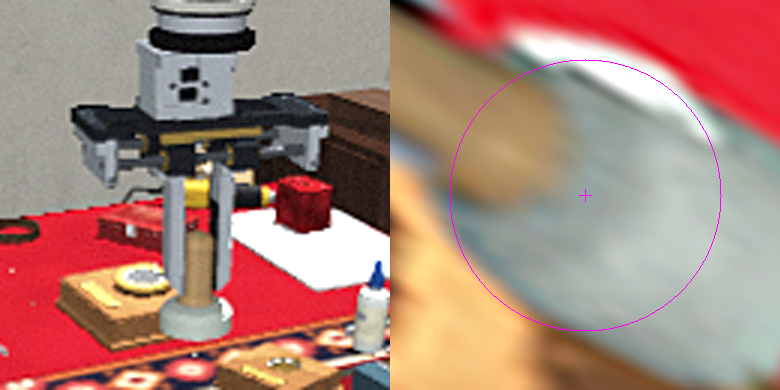

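Request:
carry_out:
  steps:
    - [[0, 0, 0], 0, 1]

```text
time: 11.52
tool_pos: [0.4236, -0.03, 0.1281]
ee_rot: [-3.137, -0.0, 1.422]
wrist_force: [0.8, 0.2, -2.1]
width: 0.0245
finger_force: 30.0
```

```bash
cat > foot.py <<'E'
from h import *
from scipy.optimize import least_squares
def foot(n="side"):
    p=robot.get_obs()["tool_pos"]; s=snap(n); P=cloud(s).reshape(-1,3)
    f=P[(np.hypot(P[:,0]-p[0],P[:,1]-p[1])<.04)&(P[:,2]<p[2]-.017)&(P[:,2]>p[2]-.028)]
    r=least_squares(lambda c:np.hypot(f[:,0]-c[0],f[:,1]-c[1])-.028,p[:2],loss="soft_l1",f_scale=.001)
    h=P[(np.hypot(P[:,0]-p[0],P[:,1]-p[1])<.018)&(P[:,2]<p[2]+.0)&(P[:,2]>p[2]-.01)]
    print(n,len(f),"foot",r.x,"rms",np.sqrt(np.mean(r.fun**2)),"rel TCP",r.x-p[:2],"zlow",np.percentile(P[(np.hypot(P[:,0]-p[0],P[:,1]-p[1])<.04)&(P[:,2]>p[2]-.045)][:,2]-p[2],[1,5]))
E
python3 - <<'E'
from foot import *
foot(); foot()
go(.5065,.2225,.13,81.5)
E
```

```text
side 110 foot [ 0.42250789 -0.03012367] rms 0.0012629783219339843 rel TCP [-0.00107453 -0.00014985] zlow [-0.02632281 -0.01241789]
side 105 foot [ 0.42235766 -0.02997156] rms 0.0013029764624667927 rel TCP [-1.15030713e-03 -2.52555835e-05] zlow [-0.02647231 -0.01214747]
t 11.62 pos [ 0.4236 -0.03    0.1281] yaw 81.5 F [ 0.    0.11 -1.34] w 0.0244 fin 30.0
shift [ 0.262   0.0447 -0.0019] roll -0.0
```

Request:
carry_out:
  steps:
    - [[0.05, 0.009, 0], 0, 1]
    - [[0.1, 0.018, 0], 0, 1]
    - [[0.15, 0.027, 0], 0, 1]
    - [[0.2, 0.035, 0], 0, 1]
    - [[0.24, 0.042, 0], 0, 1]
    - [[0.261, 0.045, 0], 0, 1]
    - [[0.261, 0.045, 0], 0, 1]
    - [[0.261, 0.045, 0.03], 0, 1]
    - [[0.261, 0.045, 0.045], 0, 1]
    - [[0.261, 0.045, 0.045], 0, 1]

```text
time: 12.88
tool_pos: [0.5067, 0.2198, 0.0837]
ee_rot: [-3.138, 0.002, 1.421]
wrist_force: [0.8, -0.3, -1.3]
width: 0.0247
finger_force: 30.0
```

Run:
```python
from foot import *
foot()
go(.507,.222,.0725,81.5)
s=snap("side"); P=cloud(s).reshape(-1,3)
f=P[(np.hypot(P[:,0]-.507,P[:,1]-.222)<.034)&(P[:,2]<.042)&(P[:,2]>.0375)]
from scipy.optimize import least_squares
r=least_squares(lambda c:np.hypot(f[:,0]-c[0],f[:,1]-c[1])-.029,[.507,.222],loss="soft_l1",f_scale=.001)
print("clock rim (side cam)",len(f),r.x,np.sqrt(np.mean(r.fun**2)))
```

```text
side 68 foot [0.50570643 0.21952691] rms 0.0016250844579959063 rel TCP [-0.00101295 -0.00023949] zlow [-0.04270147 -0.02358057]
t 12.93 pos [0.5077 0.2203 0.0852] yaw 81.44 F [ 0.15  0.59 -1.76] w 0.0246 fin 30.0
shift [ 0.0016 -0.001   0.0127] roll -0.01
clock rim (side cam) 56 [0.50717512 0.22470553] 0.005247554136049234
```

Run:
```python
from foot import *
for n in("top4","side4"):
    q=dict(np.load(n+".npz")); v,u=np.indices((384,512)); P=onplane(q,u.ravel(),v.ravel(),.0425).reshape(384,512,3)
    W=cloud(q); m=(np.hypot(P[...,0]-.507,P[...,1]-.222)<.036)&(abs(W[...,2]-.0432)<.003)
    h=cv2.convexHull(P[m][:,:2].astype(np.float32)); M=cv2.moments(h)
    print(n,m.sum(),M["m10"]/M["m00"],M["m01"]/M["m00"],cv2.minEnclosingCircle(h),np.median(W[m],0))
```

```text
top4 167 0.5069241435591515 0.22267669894805212 ((0.5063202381134033, 0.22327052056789398), 0.028925670310854912) [0.50587368 0.2235142  0.04315384]
side4 114 0.5043153369132708 0.219235223567214 ((0.5046298503875732, 0.21744568645954132), 0.03132978826761246) [0.50341009 0.2176601  0.04241339]
```

Request:
carry_out:
  steps:
    - [[0.0015, -0.0015, 0.004], 0, 1]
    - [[0.0015, -0.0015, 0.008], 0, 1]
    - [[0.0015, -0.0015, 0.01], 0, 1]
    - [[0.0015, -0.0015, 0.01], 0, 1]

```text
time: 13.48
tool_pos: [0.5066, 0.2229, 0.0752]
ee_rot: [-3.141, 0.0, 1.423]
wrist_force: [-0.9, -0.8, -1.7]
width: 0.0246
finger_force: 30.0
```

Run:
```python
from foot import *
go(.5063,.222,.0725,81.5)
```

```text
t 13.47 pos [0.5066 0.2229 0.0752] yaw 81.51 F [-0.94 -0.78 -1.73] w 0.0246 fin 30.0
shift [-0.001  -0.0002  0.0027] roll 0.0
```

Request:
carry_out:
  steps:
    - [[-0.0005, 0, 0.001], 0, 1]
    - [[-0.0005, 0, 0.002], 0, 1]
    - [[-0.0005, 0, 0.003], 0, 1]
    - [[-0.0005, 0, 0.003], 0, 1]

```text
time: 13.98
tool_pos: [0.507, 0.2226, 0.0731]
ee_rot: [3.141, -0.0, 1.422]
wrist_force: [-1.0, -0.2, 2.0]
width: 0.0245
finger_force: 30.0
```

Contact is about 3.5 N. I'll keep pressing in small steps.

Request:
carry_out:
  steps:
    - [[0, 0, 0.0005], 0, 1]
    - [[0, 0, 0.001], 0, 1]
    - [[0, 0, 0.001], 0, 1]

```text
time: 14.35
tool_pos: [0.5071, 0.2226, 0.0729]
ee_rot: [3.141, -0.001, 1.423]
wrist_force: [-2.8, -0.2, 6.0]
width: 0.0246
finger_force: 30.0
```

Request:
carry_out:
  steps:
    - [[0, 0, 0.0005], 0, 1]
    - [[0, 0, 0.001], 0, 1]
    - [[0, 0, 0.001], 0, 1]

```text
time: 14.72
tool_pos: [0.5072, 0.2227, 0.0727]
ee_rot: [3.14, -0.001, 1.423]
wrist_force: [-2.9, -1.8, 8.0]
width: 0.0243
finger_force: 30.0
```

Request:
carry_out:
  steps:
    - [[0, 0, 0.0005], 0, 1]
    - [[0, 0, 0.001], 0, 1]
    - [[0, 0, 0.001], 0, 1]

```text
time: 15.1
tool_pos: [0.5073, 0.2227, 0.0723]
ee_rot: [3.139, -0.001, 1.423]
wrist_force: [-3.4, -0.9, 11.0]
width: 0.0246
finger_force: 30.0
```

Request:
carry_out:
  steps:
    - [[0, 0, 0.0005], 0, 1]
    - [[0, 0, 0.001], 0, 1]
    - [[0, 0, 0.0015], 0, 1]
    - [[0, 0, 0.0015], 0, 1]

```text
time: 15.6
tool_pos: [0.5077, 0.2228, 0.0717]
ee_rot: [3.139, -0.002, 1.423]
wrist_force: [-4.0, -1.6, 12.6]
width: 0.0249
finger_force: 30.0
```

Request:
carry_out:
  steps:
    - [[0, 0, 0.0005], 0, 1]
    - [[0, 0, 0.001], 0, 1]
    - [[0, 0, 0.0015], 0, 1]
    - [[0, 0, 0.0015], 0, 1]

```text
time: 16.1
tool_pos: [0.5079, 0.2229, 0.0704]
ee_rot: [3.138, -0.002, 1.423]
wrist_force: [-3.1, -1.4, 12.0]
width: 0.0245
finger_force: 30.0
```

Request:
carry_out:
  steps:
    - [[0, -0.0005, 0.0005], 0, 1]
    - [[0, -0.0005, 0.001], 0, 1]
    - [[0, -0.0005, 0.0015], 0, 1]
    - [[0, -0.0005, 0.0015], 0, 1]

```text
time: 16.6
tool_pos: [0.5075, 0.2228, 0.068]
ee_rot: [3.138, -0.002, 1.423]
wrist_force: [-2.8, -0.4, 12.3]
width: 0.0248
finger_force: 30.0
```

Request:
carry_out:
  steps:
    - [[0, 0, 0.0005], 0, 1]
    - [[0, 0, 0.001], 0, 1]
    - [[0, 0, 0.001], 0, 1]

```text
time: 16.98
tool_pos: [0.5075, 0.2228, 0.068]
ee_rot: [3.138, -0.002, 1.423]
wrist_force: [-3.5, -2.3, 14.4]
width: 0.0248
finger_force: 30.0
```

Now it's stiff at 68.0 mm, so the clock is home and carrying about 16 N. I'll hold it there.

Request:
carry_out:
  steps:
    - [[0, 0, 0], 0, 1]
    - [[0, 0, 0], 0, 1]
    - [[0, 0, 0], 0, 1]
    - [[0, 0, 0], 0, 1]
    - [[0, 0, 0], 0, 1]
    - [[0, 0, 0], 0, 1]
    - [[0, 0, 0], 0, 1]

```text
time: 17.85
tool_pos: [0.5075, 0.2228, 0.0679]
ee_rot: [3.138, -0.002, 1.423]
wrist_force: [-4.3, -1.9, 15.3]
width: 0.0245
finger_force: 30.0
```

Run:
```python
from h import *
go(.507,.222,.13,81.5)
o=robot.get_obs(); s=snap("side"); P=cloud(s).reshape(-1,3)
f=P[(np.hypot(P[:,0]-.507,P[:,1]-.222)<.034)]
f=f[(f[:,2]>.0305)&(f[:,2]<.06)]
print(np.histogram(f[:,2],bins=np.arange(.030,.061,.002)))
```

```text
t 17.85 pos [0.5075 0.2228 0.0679] yaw 81.51 F [-4.32 -1.91 15.33] w 0.0245 fin 30.0
shift [-0.0009 -0.0004 -0.0621] roll 0.0
(array([16,  7, 13, 17, 14, 12, 11, 10, 15,  8, 17, 17, 20, 29, 11]), array([0.03 , 0.032, 0.034, 0.036, 0.038, 0.04 , 0.042, 0.044, 0.046,
       0.048, 0.05 , 0.052, 0.054, 0.056, 0.058, 0.06 ]))
```

Request:
carry_out:
  steps:
    - [[0, 0, -0.004], 0, 1]
    - [[0, 0, -0.01], 0, 1]
    - [[0, 0, -0.03], 0, 1]
    - [[0, 0, -0.06], 0, 1]
    - [[-0.05, -0.01, -0.065], 0, 1]
    - [[-0.1, -0.02, -0.065], 0, 1]
    - [[-0.15, -0.028, -0.065], 0, 1]
    - [[-0.2, -0.036, -0.065], 0, 1]
    - [[-0.24, -0.042, -0.065], 0, 1]
    - [[-0.26, -0.045, -0.065], 0, 1]

```text
time: 19.15
tool_pos: [0.4222, -0.0296, 0.1281]
ee_rot: [-3.14, 0.0, 1.42]
wrist_force: [1.1, -0.4, -2.6]
width: 0.0244
finger_force: 30.0
```

Run:
```python
from foot import *
go(.4236,-.030,.031,81.5); foot()
t=snap("top"); s=snap("side"); W=cloud(t); P=W.reshape(-1,3)
r=np.hypot(P[:,0]-.5068,P[:,1]-.2227)
f=P[(r<.027)&(r>.021)&(P[:,2]>.02)]
A=np.c_[f[:,:2]-[.5068,.2227],np.ones(len(f))]; k=np.linalg.lstsq(A,f[:,2],rcond=None)[0]
print("rim plane",k,len(f)); g=P[(r>.032)&(r<.045)&(P[:,2]>.025)]; print("face",np.median(g[:,2]))
ims=[]
for q in(t,s):
    a=rect(q,(.5068,.2227),.04,.037).copy(); cv2.drawMarker(a,(195,195),(255,0,255),0,12,1); ims.append(a)
cv2.imwrite("pics/p6.png",np.hstack(ims))
```

```text
t 19.15 pos [ 0.4222 -0.0296  0.1281] yaw 81.37 F [ 1.15 -0.38 -2.59] w 0.0244 fin 30.0
shift [-0.0001  0.0015  0.0971] roll -0.01
side 111 foot [ 0.42144404 -0.02961558] rms 0.001119148375403794 rel TCP [-7.43486219e-04  2.50667761e-05] zlow [-0.02668148 -0.0122057 ]
rim plane [-0.02867823  0.02093988  0.0374478 ] 92
face 0.030835633564772178
```

View pics/p6.png

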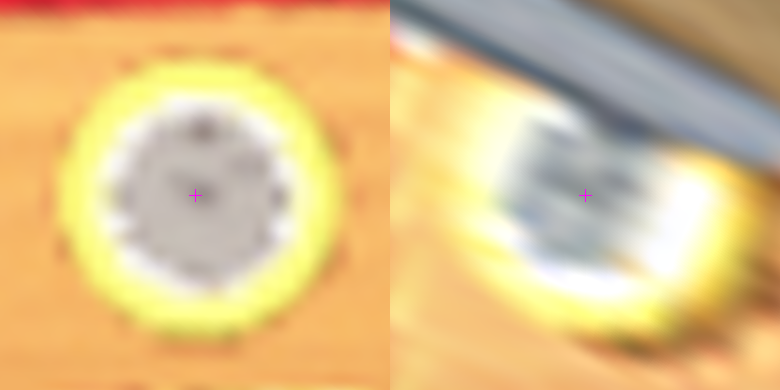

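The clock is flush by eye, with twelve up at (205,130). I'll check the tilt with a robust fit over several frames, using the loose state as reference.

Run:
```python
from foot import *
def tilt(t,lo,hi):
    P=cloud(t).reshape(-1,3); r=np.hypot(P[:,0]-.5066,P[:,1]-.2225)
    f=P[(r<.0265)&(r>.0205)&(P[:,2]>lo)&(P[:,2]<hi)]
    q=least_squares(lambda k:k[0]*(f[:,0]-.5066)+k[1]*(f[:,1]-.2225)+k[2]-f[:,2],[0,0,.04],loss="soft_l1",f_scale=.0007).x
    g=P[(abs(P[:,0]-.495)<.046)&(abs(P[:,1]-.2225)<.055)&(r>.032)&(abs(P[:,2]-.031)<.004)]
    w=least_squares(lambda k:k[0]*(g[:,0]-.5066)+k[1]*(g[:,1]-.2225)+k[2]-g[:,2],[0,0,.03],loss="soft_l1",f_scale=.0007).x
    return np.r_[q,w]
print("loose",tilt(dict(np.load("top4.npz")),.037,.05).round(4))
T=np.array([tilt(snap("top"),.032,.045) for _ in range(10)]); print("home",T.mean(0).round(4),T.std(0).round(4))
```

```text
loose [ 0.0256  0.0199  0.0424  0.0074 -0.0042  0.0314]
home [ 0.0026  0.0012  0.0373 -0.002  -0.0005  0.031 ] [0.0161 0.0231 0.0004 0.0049 0.002  0.0001]
```

Level and home (rim 6.3 mm above the face, 6 nominal). I'll set the pusher down at its old place.

Request:
carry_out:
  steps:
    - [[0, 0.001, 0.04], 0, 1]
    - [[0, 0.001, 0.075], 0, 1]
    - [[0, 0.001, 0.09], 0, 1]
    - [[0, 0.001, 0.095], 0, 1]
    - [[0, 0.001, 0.097], 0, 1]
    - [[0, 0.001, 0.097], 0, 1]

```text
time: 20.55
tool_pos: [0.4253, -0.0283, 0.0332]
ee_rot: [3.139, 0.0, 1.423]
wrist_force: [0.6, 0.5, -1.9]
width: 0.0248
finger_force: 30.0
```

Request:
carry_out:
  steps:
    - [[0, 0, 0.001], 0, 1]
    - [[0, 0, 0.002], 0, 1]
    - [[0, 0, 0.0025], 0, 1]
    - [[0, 0, 0.0025], 0, 1]

```text
time: 21.05
tool_pos: [0.4249, -0.0282, 0.031]
ee_rot: [3.14, 0.0, 1.423]
wrist_force: [-0.5, 0.2, 5.9]
width: 0.0245
finger_force: 30.0
```

Contact with the rug. I'll release and withdraw.

Request:
carry_out:
  steps:
    - [[0, 0, -0.001], 0, 1]
    - [[0, 0, -0.001], 0, 0.3]
    - [[0, 0, -0.001], 0, 0]
    - [[0, 0, -0.001], 0, -0.3]
    - [[0, 0, -0.001], 0, -0.3]
    - [[0, 0, -0.001], 0, -0.3]
    - [[0, 0, -0.04], 0, -0.3]
    - [[0, 0, -0.09], 0, -0.3]
    - [[0, 0, -0.13], 0, -0.3]
    - [[0, 0, -0.13], 0, -0.3]

```text
time: 22.3
tool_pos: [0.4267, -0.0286, 0.1635]
ee_rot: [3.133, 0.0, 1.423]
wrist_force: [-0.2, 0.5, -0.8]
width: 0.0611
finger_force: 0.0
```

Run:
```python
from h import *
go(.42,-.03,.16,81.5)
P=cloud(snap("side")).reshape(-1,3)
f=P[(np.hypot(P[:,0]-.4245,P[:,1]+.029)<.04)&(P[:,2]>.006)&(P[:,2]<.1)]
for a,b in((.006,.014),(.03,.045),(.045,.06),(.06,.08)):
    g=f[(f[:,2]>a)&(f[:,2]<b)]; print(a,len(g),np.median(g,0).round(4))
print("max z",np.percentile(f[:,2],99))
```

```text
t 22.3 pos [ 0.4267 -0.0286  0.1635] yaw 81.51 F [-0.18  0.53 -0.8 ] w 0.0611 fin 0.0
shift [-0.0024 -0.0064  0.0035] roll 0.0
0.006 73 [ 0.4091 -0.052   0.0097]
0.03 58 [ 0.4169 -0.0374  0.0373]
0.045 64 [ 0.4179 -0.0382  0.0518]
0.06 89 [ 0.4191 -0.0368  0.0713]
max z 0.07676778759655396
```

The pusher stands upright with its top at 77 mm, and the gripper is clear of everything. Handing in.

Request:
carry_out:
  steps:
    - [[0, 0, -0.02], 0, -0.3]
    - [[0, 0, -0.02], 0, -0.3]
    - [[0, 0, -0.02], 0, -0.3]

```text
time: 22.72
tool_pos: [0.4235, -0.028, 0.1777]
ee_rot: [-3.139, -0.0, 1.422]
wrist_force: [-0.0, 0.0, 0.4]
width: 0.0608
finger_force: 0.0
```

```bash
python3 -c "
from bench import robot
print(robot.close_job())"
```

```text
the job is handed in; nothing more can be done
None
```

The job is handed in but returned no verdict: by my measurements the clock is home and level with twelve within about 6° of straight, held at about 16 N for roughly a second, and the pusher stands upright back where it started.

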